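Set up the recipe tablet on its kickstand and hold it steady

TASK

Set up the recipe tablet for me. While it still sits in its charging dock, flip the handle that stands over its top edge back and down past its dead point until it snaps fully down as a kickstand; then grip the tablet gently, because it is glass, lift it out of the dock and set it down softly in the middle of the cork mat, square to the mat, standing on its lower edge and its kickstand with the screen towards you and leaning back. Finish while still holding it there, so that it cannot tip or fold its stand when I tap the screen, and leave the salt shaker, the egg timer and the jars at the back where they stand.

Things in the scene. Friction and masses are not known exactly. Their poses are not given: they have to be found in the camera images.
- tablet: tablet in a grey bumper case: slab 200 mm wide, 145 high, 16 thick, 0.4 to 0.6 kg. Origin: middle of its lower edge (mid-thickness); x out of its back, y along its width, z up its height. Starts in the dock's slot, screen to the robot, leaning back about 0.23 rad. Pinch its 16 mm thickness at the top edge. Breaks above a grip of 20 N per finger or a set-down force of 50 N
- tablet_top (a point): middle of the tablet's top edge, 145 mm up its z from its origin; axes as the tablet
- tablet_hub (a point): middle of the handle's hinge axis, which runs along the tablet's y between two hubs (55 to 81 mm either side of the middle) on its back: 17 mm behind the tablet's middle plane, 85 mm above its lower edge
- leg (a joint): U-shaped steel handle that is also the kickstand, rad: 0 = standing over the top edge (at the start), 2.0 = fully down behind the tablet, at its stop. It grows as the bar swings back (tablet's +x) and down. A spring holds it at either end with 0.25 N m (some 3 N at the bar); the dead point is at 1.0, past which it snaps on by itself. Pushing up on the lowered bar would fold it
- leg_bar (a point): middle of the handle's round cross bar (13 mm thick, 156 long, along tablet y), 100 mm from the hinge axis, on two arms at 75 mm either side. At 0 it stands 40 mm above the top edge, 17 mm behind the middle plane. At 2.0 it is the foot: 108 mm behind the middle plane, 43 mm above the lower edge, so the tablet stands on a flat surface on its lower edge and this bar, leaning back 0.35 rad
- dock: heavy fixed charging dock, left or right on the table: base 110 x 170 mm, 12 high, with a slot leaning back 0.17 rad, 20 mm wide, between a front lip (20 mm above the slot floor, 150 wide) and a back rest (64 mm, 110 wide). The tablet comes out up along the slot. Origin: on the table under the base's middle; x to its rear, z up
- mat: flat rectangular cork mat, fixed, 190 mm (its x, front to back) by 240 mm (its y), 4 mm thick, on the other side of the table from the dock; origin: middle of its underside, on the table; x points away from the robot's side
- carafe: glass coffee carafe with black lid and handle, fixed, 129x173 mm, 140 mm high, at the middle of the far edge, behind the salt shaker; origin under its centre; keep clear of it
- salt: salt shaker, clear and grey, 44 mm across, 90 mm tall, standing between the dock and the mat; origin under its centre; leave alone
- timer: round egg timer, 52 mm across, 58 mm tall, standing between the dock and the mat; origin under its centre; leave alone
- jar: glass jar with dark lid, 70 mm across, 86 mm tall, at the far edge; leave alone
- spice_a: spice jar, 44 mm across, 100 mm tall, in a row of three at the far edge; leave alone
- spice_b: spice jar, 46 mm across, 106 mm tall, the middle of the row of three at the far edge; leave alone
- spice_c: spice jar, 45 mm across, 109 mm tall, the last of the row of three at the far edge; leave alone

How it is judged:
On the way, in this order (a step that is already met when the one before it is completed fails the run):
1. the handle is flipped fully down, as a kickstand, while the tablet still sits in the dock (value of joint leg above 1.9 rad and height (world z) of tablet below 0.022 m and horizontal distance between tablet and dock below 0.05 m), for 0.2 s.
2. the tablet is lifted clear of the dock in the fingers, its kickstand still down (value of joint leg above 1.8 rad and height (world z) of tablet above 0.045 m and contact force between the fingers and tablet above 1 N and contact force between tablet and dock below 0.05 N), for 0.2 s.
At the end, for the whole second after the job is handed in: Kickstand fully down (over 1.85 rad); tablet still, standing on lower edge and kickstand bar on the mat, leaning back 0.24 to 0.48 rad, screen to the robot, square to the mat within 0.2 rad, within 35 mm of its middle sideways, edge in its front half, bar in its rear half; fingers still hold it (value of joint leg above 1.85 rad and contact force between the fingers and tablet above 2 N and height (world z) of tablet below 0.0125 m and height (world z) of leg_bar below 0.0155 m and angle between tablet's own z axis and vertical between 0.24 and 0.48 rad and angle between tablet's own y axis and vertical between 1.48 and 1.66 rad and angle between the y axis of tablet and the y axis of mat, either way round below 0.2 rad and x of tablet in the frame of mat between -0.09 and -0.01 m and x of leg_bar in the frame of mat between 0.01 and 0.092 m and y of tablet in the frame of mat between -0.035 and 0.035 m and linear speed of tablet below 0.02 m/s); the arm keeps its last pose, push and grip.
It fails at once if the tablet is gripped or pushed by the fingers with more than 50 N (both fingers together) (contact force between the fingers and tablet above 50 N).
It fails at once if the tablet is set down on the mat with more than 55 N (contact force between tablet and mat above 55 N).
It fails at once if another thing on the table is moved by more than 25 mm (distance of any of salt, timer, jar, spice_a, spice_b, spice_c from where it was at the start of the episode above 0.025 m).
It also fails if it takes over 67 s, if anything falls off the work surface, if the arm or the gripper's body presses on something with over 40 N, if the wrist force passes 120 N, or if a joint passes its speed limit or range.

ROBOT

A 6-joint arm with a two-finger parallel gripper is mounted at the origin on a cart in front of the work surface, level with it; the furniture and walls round the work are solid. World frame = base frame: x ahead of the robot, y to its left, z up, the work surface at z = 0. Lengths are in m, angles in rad, forces in N, time in s.
With the tool pointing down it reaches from about 0.275 to 0.875 m from the base axis. Payload 12.5 kg.
Tool frame: the origin (TCP) lies at the very end of the fingers, on their centre line; the grasp point (between the pads) lies 19 mm behind it; z points along the fingers, y is the line along which they close (so a half turn about z gives the same grasp; the last joint's range is limited). The gripper opens to 85 mm and grips with 20 to 120 N. Pads are 22 mm wide; open, the fingers measure 114 mm over their backs; the gripper's body (76 mm by 85 mm) begins 54 mm behind the grasp point. The pads swing forward as they close: fully open they stand 13 mm farther back than shut.
Start: joints at [-1.328, 0.351, 1.652, -0, 1.139, -0.085], TCP at [0.177, -0.521, 0.207] pointing down, gripper open.
Joint ranges: [-2.75, 2.75], [-0.79, 2.1], [0.01, 2.65], [-1.57, 4.71], [0.07, 3.14], [-2.87, 2.87]. Speed limits (rad/s): [2.22, 2.22, 2.79, 3.14, 3.14, 3.14].

INTERFACE

Orientations are given as a unit quaternion [w, x, y, z].
In Python, from bench import ctrl gives the robot as it stands. The module is installed in compiled form; this text tells all that it offers.
- The arm moves only by the shell command python3 -m crank 'ROWS' [OPENING] [FORCE]. ROWS is JSON, a list that holds one entry, the list of rows, each a list of 6 numbers: the shift along the tool's x, y, z in cm, then the turn, a rotation vector about the tool's x, y, z in degrees. A call has 1 to 10 rows; each row shifts and turns the commanded pose from where the row before left it, along the tool's axes as they then stand; what a row does not reach is not made up. A row lasts 1/8 s, in which the tool goes at most 62.5 mm and 10.7 degrees, less where a joint would pass 70% of its speed; a pose out of reach is approached as far as the arm can. A call with a gripper value outside its range is refused whole. OPENING is the closure, from 0 (fully open) to 1 (shut), set as the call begins (- or left out, the last holds). The fingers move at their own pace and stop on an object; FORCE is the grip in N (left out, the last holds). Time passes only in rows, so rows that do not move let the fingers close. It gives the time, the measured TCP pose, the force, the opening and the grip force at its end, in the units of the state.
- ctrl.state(): the state, without advancing time (a new reading comes with each control period).
- ctrl.camera(name): name is "scene" or "top" or "wrist"; returns the picture (384x512x3 uint8, red, green, blue); there is no depth.
- ctrl.camera_params(name): a dict with "vfov" (degrees; the focal length in pixels is half the picture's height over the tangent of half this angle, whatever the lens; pixels are square), "cx", "cy" (the principal point, pixels), "R" (3x3) and "t" (3): a world point X has camera coordinates R X + t. Camera axes: x right, y down, z forward; pixel columns grow to the right and rows downward; lengths in m; the calibration is good to about 2 mm. The wrist camera is an equidistant fisheye: a pixel r from the principal point sees the ray r / f radians off the axis. A picture is of the moment at which its call begins: read the wrist's pose just before it. camera_params takes no time and is no camera call; for the wrist camera it gives the pose at the moment of the call.
- ctrl.job_done(): hands the job in; it is judged then, once.
The state is a dict: "time_s": time; "joint_pos": joint angles; "joint_vel": joint speeds; "joint_efforts": joint torques, N m; "tool_pos": TCP position; "ee_rot": TCP orientation; "wrist_force": force on the tool from outside, world axes, zero at the start; "moment": the same for the moment, N m; "width": opening from 0.0 (shut) to 1.0 (fully open); "finger_force": force on a finger pad.
Only numpy, scipy, OpenCV 4.12 (cv2) and the standard library are available. Lean on these libraries where they do the work, as an engineer would, in place of code of your own. Each camera call takes 0.05 s, during which the arm holds its last target. There are 200 camera calls.

## Working session

There is one attempt and no reset: what is moved stays moved. The work goes in short steps, Python scripts to look and compute and a shell command to move; the robot and the scene stay as the last step left them, time stands still between calls to the robot, and variables do not carry over. Pictures are saved under pics/ and viewed, at most 10 in all, crops included, and the job is handed in when it is done.

```bash
ls; mkdir -p pics; python3 - <<'E'
from bench import ctrl
import cv2,numpy as np
s=ctrl.state();print(s)
for n in("scene","top"):
    im=ctrl.camera(n);cv2.imwrite(f"pics/{n}0.png",im[:,:,::-1]);p=ctrl.camera_params(n);print(n,p)
E
```

```text
pics
{'time_s': 0.0, 'joint_pos': array([-1.32762806e+00,  3.51234322e-01,  1.65240484e+00, -1.94924130e-05,
        1.13910702e+00, -8.45767478e-02]), 'joint_vel': array([ 0.00018342,  0.00083483, -0.00105503, -0.00050398,  0.00068772,
       -0.00064804]), 'joint_efforts': array([-5.66499875e-05, -5.06097221e+01, -2.91403180e+01, -8.29320561e-05,
        4.51221291e-03, -2.32113968e-05]), 'tool_pos': array([ 0.1769964 , -0.52037073,  0.20646681]), 'ee_rot': array([-5.74251305e-04,  9.86602092e-01,  1.63144047e-01, -5.45090075e-05]), 'wrist_force': array([-0.36090864,  0.18130083, -0.2952609 ]), 'moment': array([0.01893886, 0.00849911, 0.03164515]), 'finger_force': 0.0, 'width': 0.9977358039014231}
scene {'vfov': 52.2766933814076, 'cx': 257.9345769726844, 'cy': 196.16431788471138, 'R': array([[ 0.91853298,  0.39516113,  0.01203526],
       [ 0.33691316, -0.7664847 , -0.54680045],
       [-0.20684945,  0.50630909, -0.83717645]]), 't': array([-0.52102993, -0.13798092,  1.3029436 ])}
top {'vfov': 56.910871816418926, 'cx': 252.83163445916935, 'cy': 187.41082322743813, 'R': array([[-0.00644144, -0.99997806,  0.0015443 ],
       [-0.99630838,  0.00628558, -0.08561598],
       [ 0.0856044 , -0.00209009, -0.99632701]]), 't': array([-0.03100317,  0.6097674 ,  1.03169365])}
```

```bash
python3 - <<'E'
import cv2
for n in("scene","top"):
    im=cv2.imread(f"pics/{n}0.png");cv2.imwrite(f"pics/{n}0b.png",cv2.resize(im,(800,600),interpolation=cv2.INTER_CUBIC))
E
```

```text
(no output)
```

View pics/top0b.png

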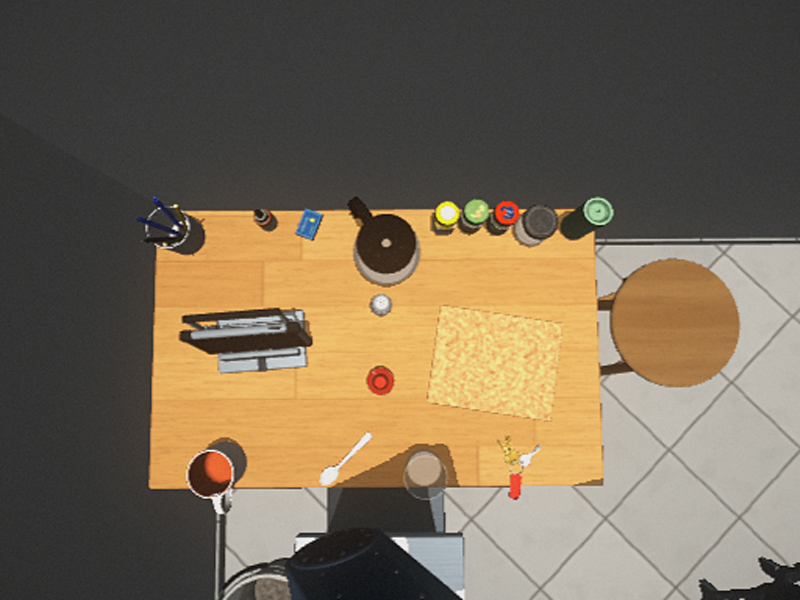

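View pics/scene0b.png

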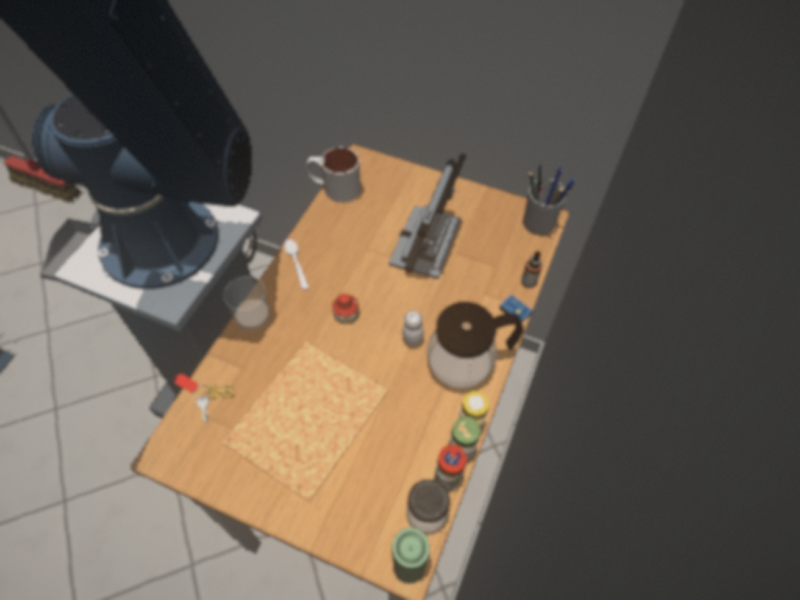

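The top view shows the dock and tablet on the left (about 180–310, 305–375), the mat on the right with corners (441,305), (562,323), (551,419), (428,401), and the salt and timer between them. The scene view agrees. Next I'll zoom in on the dock and measure.

```bash
cat > h.py <<'E'
from bench import ctrl
import numpy as np,cv2
from scipy.spatial.transform import Rotation as Ro
def P(n):
    p=ctrl.camera_params(n);return p,192/np.tan(np.radians(p["vfov"]/2))
def ray(n,u,v,pf=None):
    p,f=pf or P(n);d=np.array([(u-p["cx"])/f,(v-p["cy"])/f,1.])
    if n=="wrist":
        r=np.hypot(d[0],d[1]);d=np.array([d[0]/r*np.sin(r),d[1]/r*np.sin(r),np.cos(r)])
    R=np.array(p["R"]);return -R.T@p["t"],R.T@d
def onz(n,u,v,z,pf=None):
    c,d=ray(n,u,v,pf);return c+d*(z-c[2])/d[2]
def proj(n,X,pf=None):
    p,f=pf or P(n);q=np.asarray(X)@np.array(p["R"]).T+p["t"]
    if n=="wrist":
        r=np.hypot(q[:,0],q[:,1]);k=np.arctan2(r,q[:,2])/r
        return np.c_[p["cx"]+f*q[:,0]*k,p["cy"]+f*q[:,1]*k]
    return np.c_[p["cx"]+f*q[:,0]/q[:,2],p["cy"]+f*q[:,1]/q[:,2]]
def TR():
    s=ctrl.state();return s,np.array(s["tool_pos"]),Ro.from_quat(np.roll(s["ee_rot"],-1))
E
python3 - <<'E'
from h import *
k=.64
for nm,pts,z in(("mat",[(441,305),(562,323),(551,419),(428,401)],.004),("dock",[(218,314),(303,309),(306,367),(219,373)],.012),("salt",[(381,303)],.09),("timer",[(380,380)],.058)):
    w=np.array([onz("top",u*k,v*k,z) for u,v in pts]);print(nm,w.round(3).tolist(),w.mean(0).round(3))
c=[cv2.resize(cv2.imread("pics/top0.png")[185:250,105:210],(800,495)) ]
cv2.imwrite("pics/c.png",c[0])
c=cv2.resize(cv2.imread("pics/scene0.png")[92:182,240:310],None,fx=6.5,fy=6.5,interpolation=cv2.INTER_CUBIC);cv2.imwrite("pics/c2.png",c)
E
```

```text
mat [[0.587, -0.124, 0.004], [0.551, -0.359, 0.004], [0.367, -0.332, 0.004], [0.403, -0.097, 0.004]] [ 0.477 -0.228  0.004]
dock [[0.572, 0.307, 0.012], [0.581, 0.143, 0.012], [0.469, 0.136, 0.012], [0.459, 0.303, 0.012]] [0.52  0.222 0.012]
salt [[0.586, -0.009, 0.09]] [ 0.586 -0.009  0.09 ]
timer [[0.447, -0.006, 0.058]] [ 0.447 -0.006  0.058]
```

View pics/c.png

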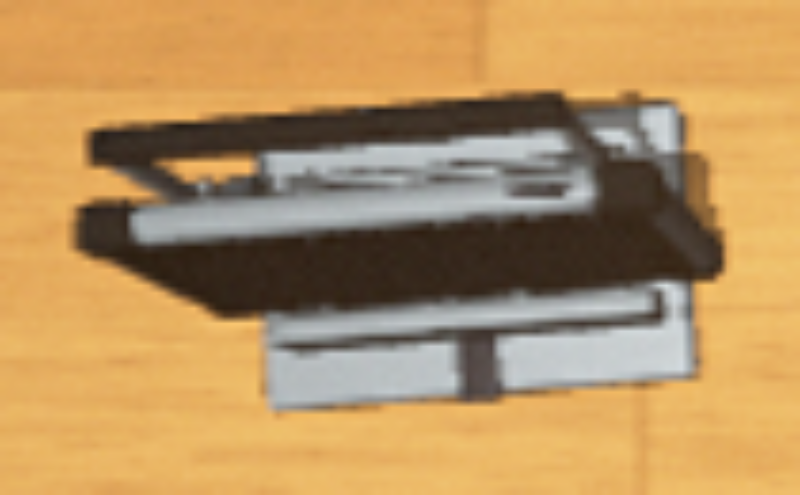

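View pics/c2.png

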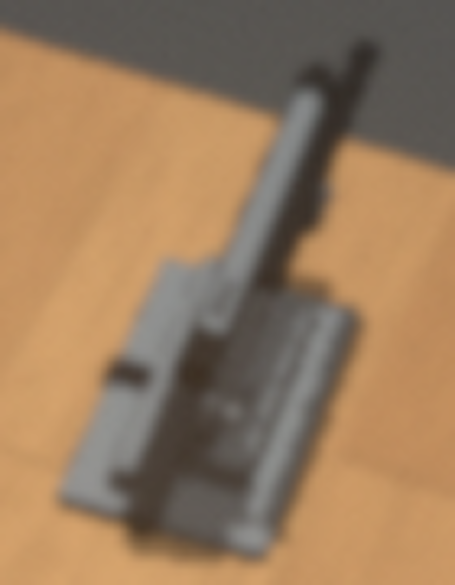

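```bash
python3 - <<'E'
from h import *
from scipy.optimize import least_squares as LS
top=lambda u,v:(105+u/7.619-.4,185+v/7.619-.4); sc=lambda u,v:(240+u/6.5-.4,92+v/6.5-.4)
pt,ps=P("top"),P("scene")
dk=lambda q,X:Ro.from_euler('z',q[2]).apply(X)+[q[0],q[1],0]
a,b=.055,.085
DT=[(-a,b,(268,408)),(-a,-b,(695,373)),(a,-b,(680,103))];DS=[(-a,b,(170,262)),(-a,-b,(60,497)),(a,-b,(265,558)),(a,b,(358,315))]
def r(q):
    e=[]
    for D,n,pf,m in((DT,"top",pt,top),(DS,"scene",ps,sc)):
        X=dk(q,np.array([(x,y,.012) for x,y,_ in D]));e.append((proj(n,X,pf)-[m(*c) for *_,c in D]).ravel())
    return np.concatenate(e)
s=LS(r,[.52,.22,0]);print("dock",s.x.round(4),s.fun.round(1))
tb=lambda q,X:Ro.from_euler('zy',[q[2],q[3]]).apply(X)+[q[0],q[1],q[4]]
TT=[((.017,.078,.185),(90,147)),((.017,-.078,.185),(567,110)),((0,.1,.145),(80,226)),((0,-.1,.145),(657,183))]
TS=[((.017,.078,.185),(365,45)),((0,.1,.145),(310,75))]
def r2(q):
    e=[]
    for D,n,pf,m in((TT,"top",pt,top),(TS,"scene",ps,sc)):
        X=tb(q,np.array([x for x,_ in D]));e.append((proj(n,X,pf)-[m(*c) for _,c in D]).ravel())
    return np.concatenate(e+[[ (q[3]-.23)*20,(q[4]-.018)*500]])
for lean in(.23,):
    s2=LS(r2,[.52,.22,s.x[2],lean,.018]);q=s2.x;print("tab",q.round(4),s2.fun.round(1))
    print("bar",tb(q,np.array([[.017,0,.185],[0,0,.145],[.017,0,.085]])).round(4))
# mat
M=[(441,305),(562,323),(551,419),(428,401)];MX=[(.095,.12),(.095,-.12),(-.095,-.12),(-.095,.12)]
s3=LS(lambda q:(proj("top",dk(q,np.array([(x,y,.004) for x,y in MX])),pt)-(np.array(M)*.64-.2)).ravel(),[.48,-.23,0]);print("mat",s3.x.round(4),s3.fun.round(1))
p,f=P("wrist");st,tp,R=TR();print("wrist cam pos in tool",R.inv().apply(-np.array(p["R"]).T@p["t"]-tp),"axis",R.inv().apply(p["R"][2]))
E
```

```text
dock [0.522  0.2247 0.0662] [-0.7 -0.3  0.1  0.2 -0.1 -1.  -0.9 -0.4 -1.   0.3 -0.1  0.4  0.7 -0.3]
tab [0.5061 0.2254 0.0756 0.2127 0.0172] [ 0.6 -0.   0.6 -0.1 -1.2  0.5  0.5 -0.  -0.5  1.   1.2 -1.8 -0.3 -0.4]
bar [[0.5617 0.2267 0.1944]
 [0.5367 0.2254 0.1589]
 [0.5406 0.2267 0.0967]]
mat [ 0.4776 -0.2274 -0.1502] [-0.2 -0.6  0.6 -0.8  0.2  0.7 -0.6  0.6]
wrist cam pos in tool [ 0.07124892  0.00049195 -0.1676985 ] axis [-2.79527458e-01  1.61370752e-04  9.60137685e-01]
```

Tablet, dock and mat fit within about 1 px. I'll approach the bar from the robot side with the fingers shut, tilted along the tablet.

```bash
cat >> h.py <<'E'
def ori(psi,al): # tool y along yaw psi, z down, tipped al towards robot
    y=np.array([np.cos(psi),np.sin(psi),0]);z=np.array([0,0,-1.]);x=np.cross(y,z)
    return Ro.from_matrix(np.c_[x,y,z])*Ro.from_euler('x',al)
def go(T,psi,al,order="shift first"):
    s,tp,R=TR();G=ori(psi,al);d=np.array(T)-tp
    print("shift then turn: cm",(R.inv().apply(d)*100).round(2),"deg",np.degrees((R.inv()*G).as_rotvec()).round(2)," | shift in goal axes",(G.inv().apply(d)*100).round(2))
E
python3 -c "
from h import *
go((.47,.222,.28),.075,.3)"
```

```text
shift then turn: cm [ 51.64 -60.86  -7.28] deg [ 14.57 -11.36 -74.91]  | shift in goal axes [ 71.84  31.05 -17.3 ]
```

```bash
python3 -m crank '[[[2.87,-3.38,-0.8,0,0,0],[2.87,-3.38,-0.8,0,0,0],[2.87,-3.38,-0.8,0,0,0],[2.87,-3.38,-0.8,0,0,0],[2.87,-3.38,-0.8,0,0,0],[2.87,-3.38,-0.8,0,0,0],[2.87,-3.38,-0.8,0,0,0],[2.87,-3.38,-0.8,0,0,0],[2.87,-3.38,-0.8,0,0,0]]]' 1 20
python3 -m crank '[[[2.87,-3.38,0,0,0,0],[2.87,-3.38,0,0,0,0],[2.87,-3.38,0,0,0,0],[2.87,-3.38,0,0,0,0],[2.87,-3.38,0,0,0,0],[2.87,-3.38,0,0,0,0],[2.87,-3.38,0,0,0,0],[2.87,-3.38,0,0,0,0],[2.87,-3.38,0,0,0,0]]]'
python3 -m crank '[[[0,0,0,1.82,-1.42,-9.36],[0,0,0,1.82,-1.42,-9.36],[0,0,0,1.82,-1.42,-9.36],[0,0,0,1.82,-1.42,-9.36],[0,0,0,1.82,-1.42,-9.36],[0,0,0,1.82,-1.42,-9.36],[0,0,0,1.82,-1.42,-9.36],[0,0,0,1.82,-1.42,-9.36],[0,0,0,0,0,0]]]'
python3 -c "
from h import *
print(TR()[0]['joint_pos'].round(2))
go((.50,.222,.25),.075,.3)
pf=P('wrist');cv2.imwrite('pics/w1.png',ctrl.camera('wrist')[:,:,::-1])
print(proj('wrist',np.array([[.562,.227,.194],[.556,.305,.194],[.568,.149,.194],[.537,.2254,.159]]),pf))"
```

```text
time_s: 1.23
tool_pos: [0.3239, -0.1481, 0.2792]
ee_rot: [-0.0, 0.987, 0.163, 0.0]
wrist_force: [-0.6, -1.3, 0.3]
width: -0.004
finger_force: 0.0
time_s: 2.35
tool_pos: [0.4705, 0.2231, 0.2787]
ee_rot: [0.0, 0.987, 0.163, -0.0]
wrist_force: [0.8, -0.6, 0.7]
width: 0.003
finger_force: 0.0
time_s: 3.48
tool_pos: [0.4703, 0.2218, 0.2783]
ee_rot: [-0.101, 0.673, 0.724, -0.11]
wrist_force: [-0.5, 0.2, -0.3]
width: -0.0
finger_force: 0.0
[0.31 0.39 1.44 0.07 1.6  0.23]
shift then turn: cm [-0.19  3.67  1.83] deg [-0.04  0.07 -0.1 ]  | shift in goal axes [-0.2   3.66  1.83]
[[386.08358308 193.47353556]
 [393.91212345  99.16109245]
 [372.6037371  272.84488549]
 [355.96740691 180.13724617]]
```

View pics/w1.png

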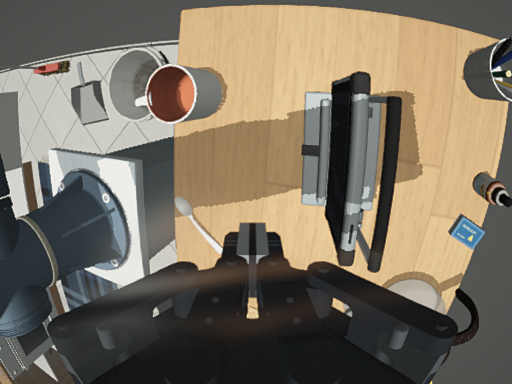

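The wrist view confirms the model: bar from (393,97) to (375,270), predicted (394,99) to (373,273). Next I tip further and come up to the bar.

```bash
python3 -m crank '[[[0,0,0,5.7,0,0],[0,0,0,5.7,0,0],[0,0,0,0,0,0]]]'
python3 -c "
from h import *
go((.519,.224,.2015),.075,.5)"
```

```text
time_s: 3.9
tool_pos: [0.4706, 0.2214, 0.2779]
ee_rot: [-0.167, 0.661, 0.709, -0.182]
wrist_force: [-0.1, -0.5, 0.0]
width: -0.0
finger_force: 0.0
shift then turn: cm [-0.07  7.91  4.39] deg [ 0.04  0.03 -0.25]  | shift in goal axes [-0.11  7.91  4.38]
```

```bash
python3 -m crank '[[[0,2,1.1,0,0,0],[0,2,1.1,0,0,0],[0,2,1.1,0,0,0],[0,1.9,1.1,0,0,0],[0,1,0,0,0,0],[0,1,0,0,0,0],[0,0.3,0,0,0,0],[0,0,0,0,0,0]]]'
python3 -m crank '[[[0,1.4,-0.2,0,0,0],[0,1.4,-0.2,0,0,0],[0,0,0,0,0,0]]]'
python3 -c "
from h import *
go((.561,.227,.190),.075,.5)
pf=P('wrist');cv2.imwrite('pics/w2.png',ctrl.camera('wrist')[:,:,::-1])"
```

```text
time_s: 4.9
tool_pos: [0.5388, 0.2267, 0.1918]
ee_rot: [-0.167, 0.659, 0.71, -0.181]
wrist_force: [0.2, 0.8, -0.6]
width: 0.002
finger_force: 0.0
time_s: 5.28
tool_pos: [0.5652, 0.2285, 0.1815]
ee_rot: [-0.167, 0.659, 0.71, -0.181]
wrist_force: [-0.7, 0.1, 0.3]
width: -0.004
finger_force: 0.0
shift then turn: cm [-0.12 -0.78 -0.54] deg [ 0.07  0.04 -0.07]  | shift in goal axes [-0.12 -0.78 -0.54]
```

View pics/w2.png

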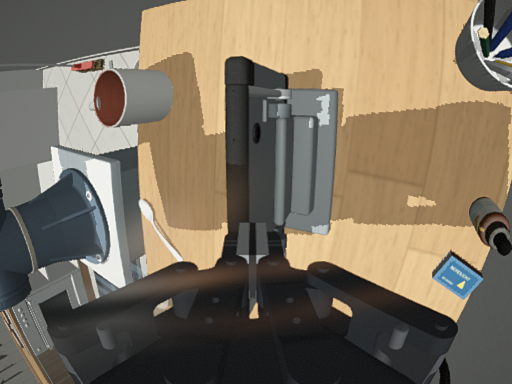

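```bash
python3 - <<'E'
from h import *
pf=P('wrist')
R=Ro.from_euler('zy',[.0756,.22])
for a in(0,.3,.6,1,1.5,2):
    X=np.array([[.017+.1*np.sin(a),y,.085+.1*np.cos(a)] for y in(.078,0,-.078)])
    print(a,proj('wrist',R.apply(X)+[.5061,.2254,.0172],pf).round().tolist())
print(proj('wrist',R.apply(np.array([[.017,.078,.085],[.017,-.078,.085],[0,.1,.145],[0,-.1,.145]]))+[.5061,.2254,.0172],pf).round().tolist())
for n in("top","scene"): cv2.imwrite(f"pics/{n}1.png",ctrl.camera(n)[:,:,::-1])
a=cv2.resize(cv2.imread("pics/top1.png")[180:250,100:210],None,fx=3.6,fy=3.6);b=cv2.resize(cv2.imread("pics/scene1.png")[70:190,230:330],None,fx=3.6,fy=3.6)
o=np.zeros((440,800,3),np.uint8);o[:a.shape[0],:a.shape[1]]=a;o[:b.shape[0],400:400+b.shape[1]]=b;cv2.imwrite("pics/d.png",o)
E
```

```text
0 [[236.0, 90.0], [239.0, 228.0], [242.0, 325.0]]
0.3 [[294.0, 90.0], [291.0, 230.0], [284.0, 328.0]]
0.6 [[346.0, 92.0], [338.0, 225.0], [324.0, 321.0]]
1 [[387.0, 96.0], [377.0, 212.0], [360.0, 301.0]]
1.5 [[397.0, 98.0], [388.0, 192.0], [375.0, 271.0]]
2 [[378.0, 97.0], [372.0, 176.0], [363.0, 246.0]]
[[275.0, 92.0], [273.0, 257.0], [231.0, 59.0], [238.0, 309.0]]
```

View pics/d.png

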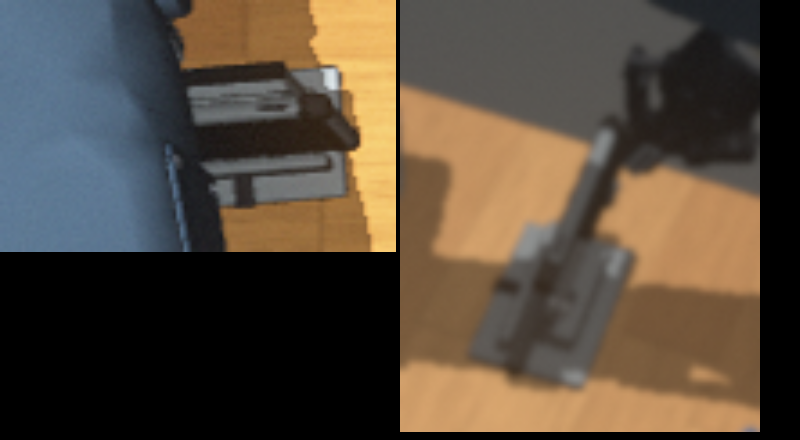

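```bash
python3 - <<'E'
from h import *
p,f=pf=P('wrist');print(f,p['cx'],p['cy']);s,tp,R=TR()
print(proj('wrist',tp+R.apply(np.array([[0,0,0],[0,.0145,0],[0,-.0145,0],[.011,0,0],[-.011,0,-.02]])),pf).round().tolist())
c=cv2.imread("pics/w2.png")[45:265,205:345];cv2.imwrite("pics/e.png",cv2.resize(c,None,fx=2.7,fy=2.7,interpolation=cv2.INTER_CUBIC))
E
```

```text
297.3186396354542 252.1145007879645 184.78134053362442
[[252.0, 219.0], [276.0, 219.0], [228.0, 219.0], [252.0, 202.0], [252.0, 251.0]]
```

View pics/e.png

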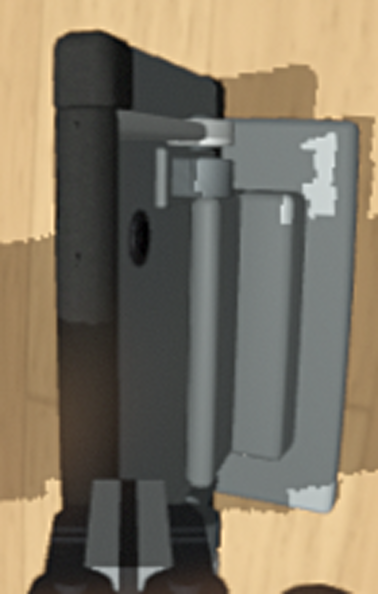

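The bar is still at 0: the wrist image shows the arm running from the hub to the black bar at columns 228–250, and the fingertips rode over it. I'll back off and re-engage deeper, slowly, watching the force.

```bash
python3 -m crank '[[[0,0,-2.5,0,0,0],[0,0,-2.5,0,0,0],[0,-3,0,0,0,0],[0,-3,0,-5.7,0,0],[0,0,0,-5.7,0,0],[0,0,0,0,0,0]]]'
python3 -c "
from h import *
go((.510,.225,.178),.075,.3)"
```

```text
time_s: 6.18
tool_pos: [0.5355, 0.2267, 0.2562]
ee_rot: [-0.101, 0.673, 0.725, -0.109]
wrist_force: [0.2, 0.5, 0.0]
width: 0.001
finger_force: 0.0
shift then turn: cm [ 0.02 -0.15  8.22] deg [0.14 0.04 0.  ]  | shift in goal axes [ 0.02 -0.13  8.22]
```

```bash
python3 -m crank '[[[0,0,2.8,0,0,0],[0,0,2.7,0,0,0],[0,0,2.7,0,0,0],[0,1,0.2,0,0,0],[0,1,0.2,0,0,0],[0,0.5,0.1,0,0,0],[0,0,0,0,0,0]]]'
for i in 1 2 3; do :; done
python3 -m crank '[[[0,0.5,0,0,0,0],[0,0,0,0,0,0]]]'
python3 -m crank '[[[0,0.5,0,0,0,0],[0,0,0,0,0,0]]]'
python3 -m crank '[[[0,0.5,0,0,0,0],[0,0,0,0,0,0]]]'
python3 -c "
from h import *
im=cv2.resize(ctrl.camera('wrist')[45:265,205:345,::-1],None,fx=2.7,fy=2.7);cv2.imwrite('pics/g.png',im)"
```

```text
time_s: 7.05
tool_pos: [0.5352, 0.2263, 0.164]
ee_rot: [-0.101, 0.673, 0.725, -0.11]
wrist_force: [-0.5, -0.8, -0.5]
width: -0.001
finger_force: 0.0
time_s: 7.3
tool_pos: [0.5395, 0.2267, 0.1627]
ee_rot: [-0.101, 0.673, 0.725, -0.11]
wrist_force: [-0.5, 0.4, 2.4]
width: 0.004
finger_force: 1.5
time_s: 7.55
tool_pos: [0.5444, 0.2271, 0.1609]
ee_rot: [-0.101, 0.673, 0.725, -0.11]
wrist_force: [-0.6, -0.1, 4.0]
width: -0.002
finger_force: 1.4
time_s: 7.8
tool_pos: [0.5491, 0.2274, 0.1592]
ee_rot: [-0.101, 0.673, 0.725, -0.11]
wrist_force: [-1.7, -0.0, 3.5]
width: -0.001
finger_force: 1.2
```

View pics/g.png

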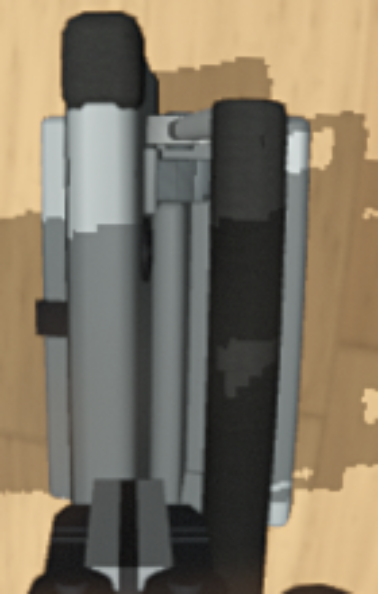

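```bash
python3 - <<'E'
from h import *
pf=P('wrist')
z=lambda a:((a-[205,45])*2.7).round().tolist()
for lean in(.16,.22,.28):
  R=Ro.from_euler('zy',[.0756,lean]);f=lambda X:z(proj('wrist',R.apply(np.array(X))+[.5061,.2254,.0172],pf))
  print(lean,"top",f([[0,.1,.145],[0,0,.145],[.017,.078,.085]]))
  for a in(0,.2,.4): print("  bar",a,f([[.017+.1*np.sin(a),y,.085+.1*np.cos(a)] for y in(.078,.05,0)]))
print("dock",z(proj('wrist',Ro.from_euler('z',.0662).apply([[-.055,.085,.012],[.055,.085,.012]])+[.522,.2247,0],pf)))
E
```

```text
0.16 top [[33.0, 17.0], [44.0, 463.0], [147.0, 123.0]]
  bar 0 [[74.0, 110.0], [76.0, 282.0], [83.0, 552.0]]
  bar 0.2 [[200.0, 110.0], [198.0, 283.0], [191.0, 554.0]]
  bar 0.4 [[317.0, 115.0], [312.0, 280.0], [293.0, 543.0]]
0.22 top [[73.0, 18.0], [80.0, 468.0], [165.0, 124.0]]
  bar 0 [[144.0, 115.0], [144.0, 287.0], [143.0, 557.0]]
  bar 0.2 [[268.0, 117.0], [264.0, 287.0], [250.0, 554.0]]
  bar 0.4 [[376.0, 123.0], [369.0, 284.0], [345.0, 539.0]]
0.28 top [[115.0, 20.0], [118.0, 471.0], [183.0, 126.0]]
  bar 0 [[213.0, 121.0], [211.0, 292.0], [203.0, 559.0]]
  bar 0.2 [[332.0, 125.0], [326.0, 291.0], [306.0, 552.0]]
  bar 0.4 [[429.0, 131.0], [420.0, 287.0], [392.0, 534.0]]
dock [[43.0, 116.0], [316.0, 119.0]]
```

Bar is in contact (bent by about 0.1 rad), and the tablet leaned back slightly within the slot's play. I'll ease the tip up a little and then follow the arc.

```bash
python3 -m crank '[[[0,0.2,-0.6,0,0,0],[0,0,0,0,0,0],[0,1.0,0.2,0,0,0],[0,1.0,0.2,0,0,0],[0,1.0,0.2,0,0,0],[0,0,0,0,0,0]]]'
python3 -m crank '[[[0,0.9,0.5,0,0,0],[0,0.9,0.5,0,0,0],[0,0.9,0.5,0,0,0],[0,0.9,0.9,0,0,0],[0,0.9,0.9,0,0,0],[0,0,0,0,0,0]]]'
python3 -m crank '[[[0,0.6,0.9,0,0,0],[0,0.6,0.9,0,0,0],[0,0.4,0.9,0,0,0],[0,0.4,0.9,0,0,0],[0,0,0,0,0,0]]]'
python3 -c "
from h import *
im=ctrl.camera('wrist')[:,:,::-1];cv2.imwrite('pics/w4.png',im)"
```

```text
time_s: 8.6
tool_pos: [0.5797, 0.2295, 0.149]
ee_rot: [-0.101, 0.673, 0.725, -0.11]
wrist_force: [-0.4, 0.2, 1.8]
width: 0.006
finger_force: 0.7
time_s: 9.35
tool_pos: [0.6123, 0.2319, 0.1036]
ee_rot: [-0.102, 0.673, 0.725, -0.111]
wrist_force: [0.0, -0.3, -0.9]
width: 0.004
finger_force: 0.0
time_s: 9.98
tool_pos: [0.6206, 0.2325, 0.0638]
ee_rot: [-0.102, 0.673, 0.725, -0.11]
wrist_force: [1.0, 0.3, 0.8]
width: 0.003
finger_force: 0.0
```

View pics/w4.png

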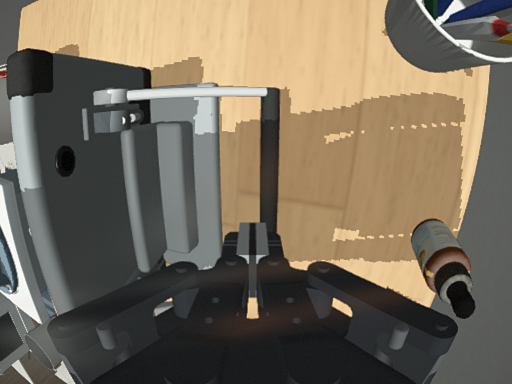

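The handle is down behind the tablet: the arm runs from the hub (110,97) to the bar at column 270. I'll check the angle numerically.

```bash
python3 - <<'E'
from h import *
pf=P('wrist')
for lean in(.2,.23,.26):
  R=Ro.from_euler('zy',[.0756,lean]);f=lambda X:proj('wrist',R.apply(np.array(X))+[.5061,.2254,.0172],pf).round().tolist()
  print(lean,"hub,topL",f([[.017,.078,.085],[0,.1,.145]]))
  for a in(1.2,1.5,1.8,2.0): print("  bar",a,f([[.017+.1*np.sin(a),y,.085+.1*np.cos(a)] for y in(.078,.02)]))
E
```

```text
0.2 hub,topL [[100.0, 95.0], [0.0, 58.0]]
  bar 1.2 [[255.0, 82.0], [255.0, 224.0]]
  bar 1.5 [[275.0, 85.0], [273.0, 201.0]]
  bar 1.8 [[272.0, 87.0], [271.0, 184.0]]
  bar 2.0 [[263.0, 87.0], [262.0, 175.0]]
0.23 hub,topL [[104.0, 95.0], [5.0, 57.0]]
  bar 1.2 [[265.0, 83.0], [264.0, 222.0]]
  bar 1.5 [[280.0, 85.0], [279.0, 199.0]]
  bar 1.8 [[275.0, 87.0], [274.0, 183.0]]
  bar 2.0 [[265.0, 88.0], [265.0, 174.0]]
0.26 hub,topL [[108.0, 95.0], [11.0, 56.0]]
  bar 1.2 [[274.0, 84.0], [273.0, 220.0]]
  bar 1.5 [[286.0, 86.0], [284.0, 197.0]]
  bar 1.8 [[278.0, 87.0], [277.0, 181.0]]
  bar 2.0 [[267.0, 88.0], [267.0, 173.0]]
```

```bash
python3 -m crank '[[[0,0,-4.5,0,0,0],[0,0,-4.5,0,0,0],[0,0,-4.5,0,0,0],[0,0,-4.5,0,0,0],[0,-3,-1,0,0,0],[0,-4,0,-1.7,0,0],[0,-3.5,1.5,0,0,0],[0,0,0,0,0,0]]]' 0
python3 - <<'E'
from h import *
go((.568,.228,.245),.0756,.26)
pf=P('wrist');im=ctrl.camera('wrist');cv2.imwrite('pics/w5.png',im[:,:,::-1])
g=cv2.cvtColor(im,cv2.COLOR_RGB2GRAY)
for lean in(.2,.26):
  R=Ro.from_euler('zy',[.0756,lean]);f=lambda X:proj('wrist',R.apply(np.array(X))+[.5061,.2254,.0172],pf).round(1).tolist()
  print(lean,f([[-.008,.06,.145],[.008,.06,.145],[-.008,.1,.145],[.008,.1,.145],[.017,.078,.085],[.108,.078,.043]]))
for y in(.09,.06,.03):
  v=int(round(proj('wrist',Ro.from_euler('zy',[.0756,.24]).apply([[0,y,.145]])+[.5061,.2254,.0172],pf)[0][1]));print(v,im[v-1:v+2,170:330:4].mean((0,2)).astype(int).tolist())
E
```

```text
time_s: 11.02
tool_pos: [0.5706, 0.2293, 0.263]
ee_rot: [-0.091, 0.674, 0.727, -0.099]
wrist_force: [0.6, 0.1, 1.5]
width: 1.002
finger_force: 0.0
shift then turn: cm [-0.11  0.22  1.8 ] deg [-0.57  0.06 -0.03]  | shift in goal axes [-0.11  0.2   1.81]
0.2 [[235.6, 113.1], [252.9, 113.1], [235.3, 70.2], [252.8, 70.0], [264.6, 94.1], [337.5, 96.4]]
0.26 [[245.0, 113.8], [262.4, 113.8], [244.7, 70.7], [262.4, 70.7], [269.2, 94.4], [338.3, 96.6]]
81 [156, 153, 160, 156, 157, 150, 156, 153, 159, 168, 168, 164, 166, 160, 171, 166, 167, 171, 172, 40, 46, 46, 43, 30, 104, 104, 103, 103, 104, 104, 106, 144, 164, 164, 159, 165, 158, 162, 155, 152]
114 [160, 152, 160, 159, 158, 158, 157, 155, 168, 169, 166, 170, 161, 166, 171, 162, 169, 170, 148, 135, 179, 163, 135, 101, 78, 55, 83, 87, 95, 81, 107, 109, 110, 95, 103, 106, 107, 100, 99, 99]
145 [99, 103, 103, 100, 101, 99, 100, 98, 107, 110, 110, 110, 110, 106, 105, 27, 28, 29, 92, 81, 107, 106, 94, 63, 106, 61, 103, 106, 109, 88, 106, 107, 108, 83, 110, 107, 100, 101, 100, 97]
```

Top edge spans columns 246–262, matching a lean of 0.26. I'll descend and grip 25 mm deep at 20 N.

```bash
python3 -c "
from h import *
go((.5368,.227,.133),.0756,.26)"
python3 -m crank '[[[0,0.2,2.2,-0.3,0,0],[0,0,2.2,-0.3,0,0],[0,0,2.2,0,0,0],[0,0,2.2,0,0,0],[0,0,1.8,0,0,0],[0,0,1.4,0,0,0],[0,0,1.4,0,0,0],[0,0,0,0,0,0]]]'
python3 -c "
from h import *
go((.5368,.227,.133),.0756,.26)"
```

```text
shift then turn: cm [ 0.04  0.04 13.47] deg [-0.51  0.04 -0.05]  | shift in goal axes [ 0.03 -0.08 13.47]
time_s: 12.08
tool_pos: [0.5396, 0.2265, 0.1311]
ee_rot: [-0.088, 0.675, 0.727, -0.096]
wrist_force: [0.0, 0.6, 0.0]
width: 1.003
finger_force: 0.0
shift then turn: cm [ 0.07 -0.32 -0.11] deg [-0.05  0.07 -0.08]  | shift in goal axes [ 0.07 -0.32 -0.11]
```

```bash
python3 -m crank '[[[0,-0.2,0,0,0,0],[0,0,0,0,0,0],[0,0,0,0,0,0]]]' 0.65 20
python3 -m crank '[[[0,0,0,0,0,0],[0,0,0,0,0,0],[0,0,0,0,0,0],[0,0,0,0,0,0],[0,0,0,0,0,0]]]' 0.85 20
python3 -c "
from h import *
s,tp,R=TR();print(s['finger_force'],s['width'],s['moment'])"
```

```text
time_s: 12.45
tool_pos: [0.5382, 0.2266, 0.1328]
ee_rot: [-0.087, 0.675, 0.727, -0.095]
wrist_force: [0.0, -0.1, 1.2]
width: 0.381
finger_force: 0.0
time_s: 13.08
tool_pos: [0.538, 0.2265, 0.1324]
ee_rot: [-0.088, 0.675, 0.727, -0.095]
wrist_force: [0.3, 0.4, -0.5]
width: 0.152
finger_force: 0.0
0.0 0.1516607531221035 [ 0.00641819 -0.13291511 -0.03441407]
```

```bash
python3 -m crank '[[[0,0,0,0,0,0],[0,0,0,0,0,0],[0,0,0,0,0,0],[0,0,0,0,0,0],[0,0,0,0,0,0]]]' 1 20
```

```text
time_s: 13.7
tool_pos: [0.538, 0.2265, 0.1324]
ee_rot: [-0.088, 0.675, 0.727, -0.095]
wrist_force: [0.3, -0.2, 0.2]
width: -0.0
finger_force: 0.0
```

```bash
python3 - <<'E'
from h import *
pf=P('wrist');im=ctrl.camera('wrist');cv2.imwrite('pics/w6.png',im[:,:,::-1])
R=Ro.from_euler('zy',[.0756,.26]);f=lambda X:proj('wrist',R.apply(np.array(X))+[.5061,.2254,.0172],pf).round(0).tolist()
print(f([[-.008,.1,.145],[.008,.1,.145],[-.008,.05,.145],[.017,.078,.085],[.108,.078,.043]]))
a=cv2.resize(cv2.cvtColor(im,cv2.COLOR_RGB2GRAY)[30:230,150:350],(50,25),interpolation=cv2.INTER_AREA)
for i,r in enumerate(a): print(30+8*i,''.join('@%#*+=-:. '[min(9,v//22)] for v in r))
E
```

```text
[[231.0, 43.0], [266.0, 42.0], [232.0, 147.0], [275.0, 90.0], [377.0, 96.0]]
30 ..................................................
38 ....................:+*****+:.....................
46 ....................#######%#.....................
54 ....................########%.....................
62 ....................########%.:::------...........
70 ............... ....########%==========-..........
78 ..............  ..  ++----=**==========:..........
86 ..............  ::..=:....:=+-:::::-:::::::...:..:
94 ..............  ....=:....:=+==-=--=--:....:...:::
102 .......... .........+:....:=++++++++===-..:=--====
110 .............. .....+:....:=++++*++===============
118 .......  ...... ....=:....:=+++*++++=*======----==
126 ....::::::--=---====+:----=+#==*=====+===:.--=====
134 --=====----==---====*+=====+%*=+=====+============
142 =======----==-======*+=====+#*=+=====*============
150 =======----=--======*+=====+#+=+=====*============
158 ========--=---=+*****+=====++==+=====*====+=======
166 ===========---=+%%###+=====++==+=====*====+=======
174 ===========---==++++*+=====++==+=====*====+=======
182 =========-==--======++=====++==+=====+============
190 ============-=======++=====++==+=====+======--====
198 =======-====-=======++=====++==+====++======-....-
206 ============-=======++=====++==+====++======----==
214 =======---==========++=====++=++====++=====-======
222 =======----==-=-====+++**%#**=++====+=====:::::...
```

```bash
python3 - <<'E'
import cv2
for n,(r0,r1,c0,c1) in (("w5",(55,225,200,360)),("w6",(30,110,215,280)),("w6",(60,230,260,400))):
    g=cv2.cvtColor(cv2.imread(f"pics/{n}.png"),cv2.COLOR_BGR2GRAY)[r0:r1,c0:c1]
    k=2 if n=="w6" and c0==215 else 4
    g=cv2.resize(g,((c1-c0)//(k//2),(r1-r0)//k),interpolation=cv2.INTER_AREA)
    print(n,r0,c0,"step",k,k//2)
    for i,r in enumerate(g): print("%3d"%(r0+k*i),''.join('@%#*+=-:. '[min(9,v//22)] for v in r))
E
```

```text
w5 55 200 step 4 2
 55 :::::::::.:..::::::::::::.::.:::::::::::::::::::::::::::::::::::::::::::::::::::
 59 :::::::::....::.::::.::::.::::::::::::::::::::::::::::::::::::::::::::::::::::::
 63 :::::::::.:...:.::::.:::::::::::::::::::::::::::::::::::::::::::::::::::::::::::
 67 ::::::::..:.....:::...:=+****+-::.:::::::::::::::::::::.::::::::::::::::::::::::
 71 ::::::::..::...::::..:#%#####%%-::::::::::::::::::::::::::::::::::::::::::::::::
 75 ::.::.::.:::...::::..:%%#####%%+::----=-======-:::::::::::::::::::::::::::::::::
 79 ::..:.::.:::...::.....#%#####%%*======+========:::::::::::::::::::::::::::::::::
 83 ::...::..:::...::.....#%#####%%*===============:::::::.:::::::::::::::::::::::::
 87 :....::..::....:::::::###+**#%%#++++++++++++===:::::::.:::::::::::::::::::::::::
 91 :....::..::...::::::::*-:.::-=*+==-==--========----=-------:::::::::::::::::-:--
 95 ::.......::...::::::::*-:.:::=*+=---=--=:::::::::::::.::::::::::::::::+*-===++++
 99 ::::.....::...-:::::-:+-:.:::=*+++*+++++=+=+===....-=::::::::----==+*#%%*+++++++
103 :.:......::...::::::-:+-:.:::=*=*****+**=====+-.:.:==-===
[... 7776 characters left out ...]
=======#%%%%%%===========
192 **+===+*==========+#=========+====:--==============-%%%%%%#===========
196 **+===+*==========+*=========+====:...:::.-=========@%%%%%*-=--==--=--
200 **+===+*==========+*=========+====:........:--=--==+@%%%%%=-======-===
204 **+===+*==========+*========++====:-::----==--====-#@%%%%%============
208 **+===+*==========**========+==-==================-%%%%%%#============
212 **+===+*==========*+========+==-===================%%%%%%+============
216 **+===+*==========*+========+=--==================+@%%%%%=========-==-
220 **+===+*=========+*==========----=-:--:::..:::-:--#%%%%%*:-::::.......
224 ***===++=========++========+:....................=%%%%%%=.............
```

Image sizes say the top edge really is at z≈0.157, yet the fingers shut on nothing, so the tips may be shorter than I assumed. I'll probe down gently.

```bash
for i in 1 2 3 4; do echo; done >/dev/null
python3 -m crank '[[[0,0,0.2,0,0,0],[0,0,0,0,0,0]]]' | grep -E "pos|wrist"
python3 -m crank '[[[0,0,0.2,0,0,0],[0,0,0,0,0,0]]]' | grep -E "pos|wrist"
python3 -m crank '[[[0,0,0.2,0,0,0],[0,0,0,0,0,0]]]' | grep -E "pos|wrist"
python3 - <<'E'
from h import *
im=ctrl.camera('wrist');g=cv2.resize(cv2.cvtColor(im,cv2.COLOR_RGB2GRAY)[205:325,190:315],(125,40),interpolation=cv2.INTER_AREA)
for i,r in enumerate(g): print("%3d"%(205+3*i),''.join('@%#*+=-:. '[min(9,v//22)] for v in r))
E
```

```text
tool_pos: [0.5377, 0.2265, 0.1308]
wrist_force: [0.3, -0.0, 3.3]
tool_pos: [0.5379, 0.2266, 0.1305]
wrist_force: [-0.5, -1.7, 16.1]
tool_pos: [0.5381, 0.2266, 0.1304]
wrist_force: [-1.3, -3.7, 29.1]
205 =====-------=============++=============+*#*++++===================+++*#*+========+**====================+*#*================
208 ====--------==============+=============+*#*++++===================+++*#*+========+*+====================+*#+================
211 ======-----===============+==============*#*++++===================+++*#*+========+*+====================+*#+================
214 ==========================+==============*#*++++===================+++*#*+========+*+====================+*#+================
217 -==--=-===================+==============*#*++++===================+++*#*+=======++*+====================+##=================
220 ===---======---====--====================*#*+++++===========+==+++++++*#*++======++*+====================+#*=================
223 --==========---====----=--++=============*#*++++++*********#%%%%%#*********+=====++*+===================+*#*=========
[... 3598 characters left out ...]
%%%%%%%%%%%%%%%%%%%%%%%%%%%%%%%%%%%%%%%%%%%%%%%%%%
310 %%%%%%%%%%%%%%%%%%%%%%%%%%%%%%%%%%%%%%%%%%%%%%%%%%%%%%%%%%%%*===+++*%%%%%%%%%%%%%%%%%%%%%%%%%%%%%%%%%%%%%%%%%%%%%%%%%%%%%%%%%
313 %%%%%%%%%%%%%%%%%%%%%%%%%%%%%%%%%%%%%%%%%%%%%%%#%%%%%%%%%%%%*==++++*#%%%%%%%%#%%%%%%%%%%%%%%%%%%%%%%%%%%%%%%%%%%%%%%%%%%%%%%%
316 %%%%%%%%%%%%%%%%%%%%%%%%%%%%%%%%%%%%%%%%%%%%%%%%%%%%%%%%%%%%*++++***#%%%%%%%%%%%%%%%%%%%%%%%%%%%%%%%%%%%%%%%%%%%%%%%%%%%%%%%%
319 %%%%%%%%%%%%%%%%######%%%%%%%%%%%%%%%%%%%%%%%%%%%%%%%%%%%%%%%%%%%%%%%%%%%%%%%%%%%%%%%%%%%%%%%%%%%%%%%%%%#####%%%%%%%%%%%%%%%%
322 %%%%%%%%%%%%%%%%%%%%%%%%%%%%%%%%%%%%%%%%%%%%%%%%%%%%%%%%%%%%%%%%%%%%%%%%%%%%%%%%%%%%%%%%%%%%%%%%%%%%%%%%%%%%%%%%%%%%%%%%%%%%%
```

Contact came at tool z≈0.131, so the tips end about 25 mm short of the reported TCP. I'll back off, open, and go in 30 mm past the contact.

```bash
python3 -m crank '[[[0,0,-1,0,0,0],[0,0,-2,0,0,0],[0,0,-2,0,0,0],[0,0,0,0,0,0],[0,0,0,0,0,0],[0,0,0,0,0,0]]]' 0 20
python3 -m crank '[[[0,0,1.5,0,0,0],[0,0,1.5,0,0,0],[0,0,1.5,0,0,0],[0,0,1,0,0,0],[0,0,1,0,0,0],[0,0,1,0,0,0],[0,0,0,0,0,0]]]' 0 20
python3 -m crank '[[[0,0,0,0,0,0],[0,0,0,0,0,0],[0,0,0,0,0,0]]]' 0.65 20
python3 -m crank '[[[0,0,0,0,0,0],[0,0,0,0,0,0],[0,0,0,0,0,0]]]' 0.75 20
```

```text
time_s: 15.3
tool_pos: [0.5487, 0.2273, 0.174]
ee_rot: [-0.088, 0.675, 0.727, -0.096]
wrist_force: [0.0, 0.6, -0.5]
width: 1.001
finger_force: 0.0
time_s: 16.18
tool_pos: [0.5296, 0.2258, 0.1018]
ee_rot: [-0.088, 0.675, 0.727, -0.096]
wrist_force: [-0.9, 0.1, 0.4]
width: 1.0
finger_force: 0.0
time_s: 16.55
tool_pos: [0.5302, 0.2259, 0.1027]
ee_rot: [-0.087, 0.675, 0.727, -0.095]
wrist_force: [-1.4, 0.2, 0.2]
width: 0.38
finger_force: 0.0
time_s: 16.92
tool_pos: [0.5301, 0.2259, 0.1025]
ee_rot: [-0.088, 0.675, 0.727, -0.095]
wrist_force: [-0.4, -0.4, -0.5]
width: 0.248
finger_force: 0.0
```

```bash
python3 -m crank '[[[0,0,0,0,0,0],[0,0,0,0,0,0],[0,0,0,0,0,0],[0,0,0,0,0,0],[0,0,0,0,0,0]]]' 0.87 20; python3 -m crank '[[[0,0,0,0,0,0],[0,0,0,0,0,0]]]' 0.92 20
```

```text
time_s: 17.55
tool_pos: [0.5281, 0.2258, 0.1032]
ee_rot: [-0.089, 0.674, 0.727, -0.097]
wrist_force: [-12.9, -2.2, 11.0]
width: 0.191
finger_force: 20.8
time_s: 17.8
tool_pos: [0.5281, 0.2257, 0.1032]
ee_rot: [-0.089, 0.674, 0.727, -0.097]
wrist_force: [-12.3, -1.6, 10.8]
width: 0.19
finger_force: 20.8
```

Gripped at 16 mm. Lifting along the slot.

```bash
python3 -m crank '[[[0,-0.2,-0.3,0,0,0],[0,-0.1,-1,0,0,0],[0,-0.1,-1,0,0,0],[0,0,0,0,0,0]]]'
python3 -m crank '[[[0,-0.1,-1,0,0,0],[0,-0.1,-1,0,0,0],[0,-0.1,-1.2,0,0,0],[0,-0.1,-1.2,0,0,0],[0,-0.1,-1.2,0,0,0],[0,0,0,0,0,0]]]'
python3 -m crank '[[[0,-0.1,-1.5,0,0,0],[0,-0.1,-1.5,0,0,0],[0,-0.1,-1.5,0,0,0],[0,-0.1,-1.5,0,0,0],[0,0,0,0,0,0],[0,0,0,0,0,0],[0,0,0,0,0,0]]]'
```

```text
time_s: 18.3
tool_pos: [0.5326, 0.2262, 0.1268]
ee_rot: [-0.087, 0.675, 0.727, -0.095]
wrist_force: [-0.8, 0.1, -6.5]
width: 0.188
finger_force: 20.1
time_s: 19.05
tool_pos: [0.5422, 0.227, 0.1822]
ee_rot: [-0.087, 0.675, 0.727, -0.094]
wrist_force: [-0.2, -0.0, -5.3]
width: 0.186
finger_force: 20.1
time_s: 19.92
tool_pos: [0.5528, 0.2277, 0.2395]
ee_rot: [-0.088, 0.675, 0.727, -0.096]
wrist_force: [0.6, 0.0, -5.0]
width: 0.183
finger_force: 20.1
```

Lifted with 5 N of weight in the grip. Next: turn to the mat's yaw and a 0.35 lean, then transit high.

```bash
python3 -c "
from h import *
go((.4534,-.2238,.2395),-.15,.35)"
```

```text
shift then turn: cm [-44.28 -12.81   3.48] deg [ 5.11  3.95 12.25]  | shift in goal axes [-46.13  -2.89   1.06]
```

```bash
python3 -m crank '[[[-0.7,-0.2,0.05,0,0,0],[-1.4,-0.4,0.1,0,0,0],[-2.1,-0.6,0.15,0,0,0],[-2.8,-0.8,0.2,0,0,0],[-2.8,-0.8,0.2,0,0,0],[-2.8,-0.8,0.2,0,0,0],[-2.8,-0.8,0.2,0,0,0],[-2.8,-0.8,0.2,0,0,0],[-2.8,-0.8,0.2,0,0,0],[-2.8,-0.8,0.2,0,0,0]]]'
python3 -m crank '[[[-2.8,-0.8,0.2,0,0,0],[-2.8,-0.8,0.2,0,0,0],[-2.8,-0.8,0.2,0,0,0],[-2.8,-0.8,0.2,0,0,0],[-2.8,-0.8,0.2,0,0,0],[-2.8,-0.8,0.2,0,0,0],[-2.1,-0.6,0.15,0,0,0],[-1.4,-0.4,0.1,0,0,0],[-0.7,-0.2,0.05,0,0,0],[0,0,0,0,0,0]]]'
python3 -m crank '[[[0,0,0,0.6,0.5,1.5],[0,0,0,1,0.8,2.4],[0,0,0,1,0.8,2.4],[0,0,0,1,0.8,2.4],[0,0,0,1,0.8,2.4],[0,0,0,0.5,0.3,1.2],[0,0,0,0,0,0],[0,0,0,0,0,0]]]'
python3 - <<'E'
from h import *
go((.4534,-.2238,.12),-.15,.35)
s,tp,R=TR();pf=P('wrist');im=ctrl.camera('wrist');cv2.imwrite('pics/w7.png',im[:,:,::-1])
T=tp+R.apply([0,0,.089]);RT=R*Ro.from_matrix(np.array([[0,1,0],[1,0,0],[0,0,-1.]]))  # tablet x=tool y, y=tool x, z=-tool z
print("tablet",T,RT.as_matrix().round(2).tolist(),s['finger_force'],s['wrist_force'])
print(proj('wrist',RT.apply(np.array([[-.008,.1,.145],[.008,.1,.145],[.017,.078,.085],[.108,.078,.043],[.108,0,.043]]))+T,pf).round().tolist())
g=cv2.resize(cv2.cvtColor(im,cv2.COLOR_RGB2GRAY)[60:240,200:400],(100,45),interpolation=cv2.INTER_AREA)
for i,r in enumerate(g): print("%3d"%(60+4*i),''.join('@%#*+=-:. '[min(9,v//22)] for v in r))
E
```

```text
time_s: 21.18
tool_pos: [0.5, -0.0168, 0.2417]
ee_rot: [-0.087, 0.675, 0.726, -0.095]
wrist_force: [0.6, -0.5, -5.6]
width: 0.184
finger_force: 20.1
time_s: 22.42
tool_pos: [0.4547, -0.2289, 0.2426]
ee_rot: [-0.088, 0.675, 0.727, -0.095]
wrist_force: [-0.6, 0.1, -5.7]
width: 0.184
finger_force: 20.1
time_s: 23.42
tool_pos: [0.4549, -0.2287, 0.2426]
ee_rot: [-0.132, 0.747, 0.642, -0.113]
wrist_force: [0.1, 0.3, -5.8]
width: 0.18
finger_force: 20.1
shift then turn: cm [ 0.44  3.98 11.6 ] deg [ 0.07 -0.07  0.  ]  | shift in goal axes [ 0.46  3.99 11.6 ]
tablet [ 0.42487236 -0.22399485  0.15899584] [[0.93, 0.15, 0.34], [-0.14, 0.99, -0.05], [-0.34, 0.0, 0.94]] 20.12891113758087 [ 0.12535074  0.29417886 -5.84456996]
[[230.0, 24.0], [273.0, 25.0], [282.0, 88.0], [393.0, 97.0], [385.0, 195.0]]
 60 ====+=========+%%%%%%%%%%%%%%%%%%%%%%%-======================================-::.....::...:.........
 64 ==============+%%%%%%%%%%%%%%%%%%%%%%%----------==-:---==--===-:------=--==---=----::............:..
 68 ====+==========%%%%%%%%%%%%%%%%%%%%%@*:---===----=---------===--------------==-------=--
[... 3722 characters left out ...]
=+++*=  .. ......:-=::..:::::.::::::::     .      ..     -@%%%%%#.....
216 ................=*+++==========+++*=..         .....     .      ..  ..:...    .      . *@%%%%%=.....
220 ............----+*+++==========+++*+:-:-:.  .  .    .   .  .. .  .       .         ....%%%%%%%:.....
224 ...........:*****#+++==========+++*#****+.    ..   ..        ....        ...   . ..  .-%%%%%%#......
228 .......::..=****##+++==========+++*%*****::::....... . .      ... .... .  ..      ....=@%%%%%=......
232 .....=*####*****%#+++=========++++*%#****#%%%%*-.....................  . . .. .  .....#%%%%%%:......
236 ....+####%******%#+++==========+++*%%*****%@@@@%-............................... .. .:%%%%%%*.......
```

Tablet and bar match the in-hand model within 3 px. Lowering.

```bash
python3 -m crank '[[[0.1,0.6,1.6,0,0,0],[0.1,0.7,2,0,0,0],[0.1,0.7,2,0,0,0],[0.1,0.7,2,0,0,0],[0.06,0.6,1.8,0,0,0],[0,0.4,1.2,0,0,0],[0,0.29,1,0,0,0],[0,0.34,0.94,0,0,0],[0,0.17,0.47,0,0,0],[0,0,0,0,0,0]]]'
python3 -m crank '[[[0,0.14,0.38,0,0,0],[0,0.07,0.19,0,0,0],[0,0.07,0.19,0,0,0],[0,0,0,0,0,0],[0,0,0,0,0,0]]]'
python3 -c "
from h import *
go((.4534,-.2238,.0906),-.15,.35)"
```

```text
time_s: 24.72
tool_pos: [0.4534, -0.2238, 0.1048]
ee_rot: [-0.132, 0.747, 0.642, -0.113]
wrist_force: [0.3, 0.6, -5.0]
width: 0.187
finger_force: 20.2
time_s: 25.35
tool_pos: [0.4535, -0.2238, 0.0969]
ee_rot: [-0.132, 0.747, 0.642, -0.113]
wrist_force: [0.5, 0.2, -4.7]
width: 0.182
finger_force: 20.1
shift then turn: cm [-0.   0.2  0.6] deg [ 0.06 -0.08 -0.03]  | shift in goal axes [-0.    0.21  0.6 ]
```

```bash
for i in 1; do :; done
python3 -m crank '[[[0,0.07,0.19,0,0,0],[0,0.07,0.19,0,0,0],[0,0,0,0,0,0]]]' | grep -E "pos|wrist"
python3 -m crank '[[[0,0.05,0.14,0,0,0],[0,0,0,0,0,0]]]' | grep -E "pos|wrist"
python3 -m crank '[[[0,0.04,0.1,0,0,0],[0,0,0,0,0,0]]]' | grep -E "pos|wrist"
```

```text
tool_pos: [0.4537, -0.2237, 0.0932]
wrist_force: [-0.1, 2.2, 0.3]
tool_pos: [0.4538, -0.2238, 0.093]
wrist_force: [-1.6, 3.3, 14.3]
tool_pos: [0.4542, -0.2239, 0.0927]
wrist_force: [-1.6, 4.3, 23.2]
```

Down on the lower edge. I'll ease the load, then check the bar's contact with small tilts.

```bash
M='from h import *
s,tp,R=TR();print(s["wrist_force"].round(1),"tool moment",R.inv().apply(s["moment"]).round(3),tp.round(4))'
python3 -m crank '[[[0,-0.05,-0.13,0,0,0],[0,0,0,0,0,0],[0,0,0,0,0,0]]]' >/dev/null; python3 -c "$M"
python3 -m crank '[[[0,0.08,0,0.5,0,0],[0,0,0,0,0,0],[0,0,0,0,0,0]]]' >/dev/null; python3 -c "$M"
python3 -m crank '[[[0,0.08,0,0.5,0,0],[0,0,0,0,0,0],[0,0,0,0,0,0]]]' >/dev/null; python3 -c "$M"
python3 -m crank '[[[0,0.08,0,0.5,0,0],[0,0,0,0,0,0],[0,0,0,0,0,0]]]' >/dev/null; python3 -c "$M"
```

```text
[-0.4  2.8 10.2] tool moment [0.546 0.297 0.013] [ 0.454  -0.2239  0.0929]
[-2.6  2.4 12.6] tool moment [ 0.748  0.392 -0.006] [ 0.4545 -0.224   0.0928]
[-2.2  2.4 12.8] tool moment [ 0.833  0.338 -0.026] [ 0.4553 -0.2241  0.0925]
[-1.8  2.8 12.6] tool moment [ 0.828  0.351 -0.016] [ 0.456  -0.2243  0.0923]
```

```bash
M='from h import *
s,tp,R=TR();print(s["wrist_force"].round(1),"tool moment",R.inv().apply(s["moment"]).round(3),tp.round(4),s["time_s"])'
for k in 1; do :; done
python3 -m crank '[[[0,-0.08,0,-0.5,0,0],[0,0,0,0,0,0],[0,0,0,0,0,0]]]' >/dev/null; python3 -c "$M"
python3 -m crank '[[[0,-0.08,0,-0.5,0,0],[0,0,0,0,0,0],[0,0,0,0,0,0]]]' >/dev/null; python3 -c "$M"
python3 - <<'E'
from h import *
s,tp,R=TR();pf=P('wrist');im=ctrl.camera('wrist')
T=tp+R.apply([0,0,.089]);RT=R*Ro.from_matrix(np.array([[0,1,0],[1,0,0],[0,0,-1.]]))
q=T-[.4776,-.2274,0];print("tablet",T,"mat frame",Ro.from_euler('z',.1502).apply(q).round(4),"alpha",np.arccos(-R.as_matrix()[2,2]))
for a in(1.9,2.0):print(a,proj('wrist',RT.apply(np.array([[.017+.1*np.sin(a),y,.085+.1*np.cos(a)] for y in(.06,.03,0)]))+T,pf).round(1).tolist(),(RT.apply([.017+.1*np.sin(a),0,.085+.1*np.cos(a)])+T).round(4))
g=cv2.cvtColor(im,cv2.COLOR_RGB2GRAY)
for v in(120,150,195):print(v,g[v,365:415].tolist())
E
```

```text
[ 0.2  2.8 11.3] tool moment [ 0.601  0.304 -0.009] [ 0.4555 -0.2241  0.0924] 28.1
[-0.1  1.5  8.8] tool moment [0.558 0.357 0.012] [ 0.4547 -0.224   0.0927] 28.475
tablet [ 0.42402364 -0.21930508  0.0092679 ] mat frame [-0.0542 -0.      0.0093] alpha 0.3566497761449981
1.9 [[401.8, 122.0], [398.5, 161.2], [393.8, 198.5]] [ 0.5456 -0.2378  0.0197]
2.0 [[392.2, 120.6], [389.2, 158.6], [385.0, 194.9]] [ 0.539  -0.2368  0.0122]
120 [164, 164, 159, 154, 151, 143, 141, 141, 141, 143, 144, 146, 141, 134, 129, 128, 133, 137, 140, 136, 84, 27, 30, 39, 44, 32, 44, 44, 32, 31, 35, 34, 32, 31, 25, 38, 120, 142, 137, 137, 140, 139, 134, 128, 127, 128, 136, 137, 127, 138]
150 [106, 103, 112, 125, 132, 135, 136, 135, 135, 138, 139, 143, 145, 148, 148, 149, 155, 161, 68, 13, 16, 27, 24, 28, 28, 31, 32, 33, 35, 32, 32, 29, 28, 71, 137, 140, 135, 133, 132, 133, 134, 136, 128, 128, 135, 141, 146, 147, 143, 136]
195 [141, 150, 159, 162, 156, 151, 146, 148, 152, 156, 157, 156, 146, 93, 24, 16, 22, 27, 30, 29, 31, 33, 34, 34, 30, 32, 29, 28, 90, 152, 154, 156, 153, 143, 135, 130, 130, 139, 148, 156, 158, 155, 147, 140, 137, 138, 139, 138, 139, 143]
```

```bash
python3 -m crank '[[[0,0.05,0,0.3,0,0],[0,0,0,0,0,0],[0,0,0,0,0,0],[0,0,0,0,0,0]]]'
python3 - <<'E'
from h import *
s,tp,R=TR();pf=P('wrist');im=ctrl.camera('wrist')
T=tp+R.apply([0,0,.089]);RT=R*Ro.from_matrix(np.array([[0,1,0],[1,0,0],[0,0,-1.]]))
print(T.round(4),RT.apply([.108,0,.043])+T,R.inv().apply(s["moment"]).round(2))
g=cv2.cvtColor(im,cv2.COLOR_RGB2GRAY)
for v in(120,195):c=np.where(g[v,370:410]<60)[0]+370;print(v,c.min(),c.max(),proj('wrist',RT.apply(np.array([[.108,.06,.043],[.108,0,.043]]))+T,pf).round(1).tolist())
p=proj("top",np.array([[.586,-.009,.09],[.447,-.006,.058]]));t=ctrl.camera("top")
print([t[int(v),int(u)].tolist() for u,v in p],[cv2.imread("pics/top0.png")[int(v),int(u),::-1].tolist() for u,v in p])
E
```

```text
time_s: 29.02
tool_pos: [0.4549, -0.2241, 0.0926]
ee_rot: [-0.137, 0.746, 0.641, -0.117]
wrist_force: [-1.9, 1.8, 11.9]
width: 0.183
finger_force: 22.4
[ 0.4238 -0.2193  0.0094] [ 0.53865788 -0.23676345  0.01130684] [ 0.8   0.29 -0.06]
120 387 400 [[392.0, 120.5], [384.9, 194.8]]
195 380 393 [[392.0, 120.5], [384.9, 194.8]]
[[235, 231, 229], [251, 88, 59]] [[183, 175, 168], [241, 79, 52]]
```

```bash
python3 -m crank '[[[0,-0.03,0,-0.2,0,0],[0,0,0,0,0,0],[0,0,0,0,0,0],[0,0,0,0,0,0]]]'; python3 -c "
from bench import ctrl
print(ctrl.job_done())"
```

```text
time_s: 29.62
tool_pos: [0.4549, -0.2241, 0.0926]
ee_rot: [-0.135, 0.746, 0.641, -0.116]
wrist_force: [0.8, 1.8, 10.4]
width: 0.182
finger_force: 22.3
the job is handed in; nothing more can be done
None
```

The job is handed in at 29.6 s: the kickstand is down, the tablet stands in the middle of the cork mat leaning back about 0.36 rad, and the gripper is still holding it. The last grip read 22 N on a finger, slightly over your 20 N gentle-grip figure but under the 50 N fail limit, and the judge returned no verdict.

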